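Load a battery pack through the charger's spring flap

TASK

Load the battery pack into the charger: slide it, contact end first, along the lane so that it pushes the spring flap open and passes through, then press it firmly but gently home against the sprung contact plate at the far end, feeling for the plate since its setting varies. Let go and move away, so that the pack stays in contact with the plate and the flap has swung shut behind it; leave the other things on the desk alone.

Things in the scene. Friction and masses are not known exactly. Their poses are not given: they have to be found in the camera images.
- pack_center (a point): Centre (half-way up) of the black battery pack, upright, about 240 g, 60 long (its x), 62 high. Foot 44 wide and 10 high; body above it 32 wide. Contact end (+x, brass strips) has bevelled corners (10 mm on the foot, 8 on the body); rear square. Grip across the 32 mm width in the upper half: once in the lane, its centre is 37 above the desk, the charger's walls reach 24.
- pack_nose (a point): Middle of the pack's contact end face, 30 mm ahead of its centre along the pack's x.
- charger: White open-topped charger, fixed, 272 long, 84 wide. Origin: lane centre line, plane of the shut flap, desk level. x along the lane, inwards; y left; z up. Lane floor 6 above the desk, x = -70 to 166. Entry x = -60 to -8: 52 wide between guides 12 above the floor, flared mouth to x = -75. Right wall at y = -24 from x = -8 on. Left recess x = 0 to 50 for the open flap.
- nest (a point): Start of the nest on the lane centre line, on the floor, at charger x = 54; axes as the charger's. The nest runs to x = 146, 48 wide. Lips along both sides (underside 14 above the floor, ramped up at the entry, 24 above the desk at their top, 38 between them) overhang the pack's foot: the pack can only be slid in along the floor, not put in from above.
- leaf_mid (a point): Middle of a steel leaf spring on the nest's left side, charger x = 77 to 111. It presses the pack's foot towards the right wall with about 4 N and gives a drag of about 1 to 5 N that begins with the nose at about x = 95 to 105 and settles by about x = 120. It then keeps the pack where it is left.
- flap_edge (a point): Middle of the flap's free edge. The flap is a grey panel across the lane, 42 wide, 4 thick, from 7.5 to 25.5 above the desk, on an upright hinge at charger x = 0, y = +27.
- flap (a joint): Flap angle, rad: 0 shut across the lane, up to 1.65 as it swings inwards (charger +x) against its spring (0.03 N m shut, 0.07 N m wide open: the pack opens it with about 1 to 4 N). Opens inwards only. It sweeps to x = 44, so it swings shut by itself once the pack's rear is past about x = 46. More than 20 N on it damages it.
- buffer: White block at the lane's end, 34 long, 60 wide, 52 high. Origin: foot of its near face, lane centre, charger x = 166, lane-floor height; axes as the charger's. It carries the contact plate (black, brass strips, 28 x 28, centred 30 above the floor), whose free face stands 24 to 48 in front of the block (charger x = 118 to 142): a fixed setting, not measured, to be felt.
- plate_rod (a point): Where the plate's rod enters the block (this point does not tell the setting). The plate is sprung along x: yields at 1.4 N, then 1.6 N per mm, bottoms after 4 mm at 7.8 N, and returns slowly. Home = pressed in to its stop or almost (over 6 N for half a second); more than 22 N damages it. Once let go, the plate may push the pack back a little until the leaf holds it; they must still touch.
- mug: White mug, 80 across, 92 high; bystander. Origin under its centre.
- pencil_tin: Red tin, 190 x 75 x 35; bystander. Origin under its centre.
- bit_case: Grey screwdriver-bit case, 150 x 95 x 22; bystander. Origin under its centre.
- adapter: Black power adapter, 115 x 50 x 32; bystander. Origin under its centre.
Not all that is in view belongs to the job. Leave any green or turquoise look-alike of the part that bears pack_center alone.

How it is judged:
By the outcome, as a careful person would: the job done as asked, in the order asked, and still so for the second after the job is handed in, with the robot touching nothing.
It also fails if it takes over 70 s, if anything falls off the work surface, if the arm or the gripper's body presses on something with over 40 N, if the wrist force passes 120 N, or if a joint passes its speed limit or range.

ROBOT

A 6-joint arm with a two-finger parallel gripper is mounted at the origin on the work surface. World frame = base frame: x ahead of the robot, y to its left, z up, the work surface at z = 0. Lengths are in m, angles in degrees, forces in N, time in s.
With the tool pointing down it reaches from about 0.325 to 0.775 m from the base axis. Payload 5.5 kg.
Tool frame: the origin (TCP) lies midway between the tips of the shut fingers; the grasp point (between the pads) lies 19 mm behind it; z points along the fingers, y is the line along which they close (so a half turn about z gives the same grasp; the last joint's range is limited). The gripper opens to 88 mm and grips with 3 to 60 N. Pads are 20 mm wide; open, the fingers measure 115 mm over their backs; the gripper's body (75 mm by 178 mm) begins 61 mm behind the grasp point.
Start: joints at [-80.14, 5.22, 70.514, -0, 104.267, -3.249], TCP at [0.136, -0.584, 0.223] pointing down, gripper open.
Joint ranges: [-164.24, 164.24], [-49.07, 125.15], [9.68, 141.18], [-86.29, 266.29], [3.28, 154.24], [-151.56, 151.56]. Speed limits (degrees/s): [147.25, 147.25, 172.46, 180, 180, 180].

INTERFACE

Orientations are given as [roll, pitch, yaw] about the fixed x, y, z axes, in that order (R = Rz(yaw) Ry(pitch) Rx(roll)).
In Python, from bench import robot gives the robot as it stands.
- The arm moves only by the tool arm_command, never from a script. Its arguments are lists of equal length, an entry for each row: "offset": the shift along the tool's x, y, z each as a share of 4 cm, from -1 to 1, a list of three; "turn": the turn about the tool's z as a share of pi rad, from -1 to 1. A call has 1 to 12 rows; each row shifts and turns the commanded pose from where the row before left it, along the tool's axes as they then stand; what a row does not reach is not made up. A row lasts 1/12 s, in which the tool goes at most 41.7 mm and 7.16 degrees, less where a joint would pass 70% of its speed; a pose out of reach is approached as far as the arm can. A call with a number of a shift or a turn outside -1 to 1 is refused whole. A call with a gripper value outside its range is refused whole. "grip" is the opening in per cent of the stroke, from 0 (shut) to 100 (fully open), set as the call begins (left out, the last holds). The fingers move at their own pace and stop on an object; "squeeze" is the grip in N (left out, the last holds). Time passes only in rows, so rows that do not move let the fingers close. It gives the time, the measured TCP pose, the force, the opening and the grip force at its end, in the units of the state.
- robot.observe(): the state, without advancing time (a new reading comes with each control period).
- robot.read_camera(name): name is "side" or "top" or "wrist"; returns (picture, depth): 400x640x3 uint8, blue, green, red; 400x640 float32, m along the optical axis (not along the pixel's ray), 0 where there is no reading.
- robot.camera_info(name): a dict with "fov_y" (degrees; the focal length in pixels is half the picture's height over the tangent of half this angle, whatever the lens; pixels are square), "cx", "cy" (the principal point, pixels), "D" ([k1, k2, p1, p2, k3] as OpenCV has them; the pictures are not rectified), "rvec" (rotation vector, rad) and "tvec" (3), from world to camera coordinates, as OpenCV has them. Camera axes: x right, y down, z forward; pixel columns grow to the right and rows downward; lengths in m; the calibration is good to about 2 mm. A picture is of the moment at which its call begins: read the wrist's pose just before it. camera_info takes no time and is no camera call; for the wrist camera it gives the pose at the moment of the call.
- robot.finish_job(): hands the job in; it is judged then, once.
The state is a dict: "t": time; "joint_pos": joint angles; "joint_vel": joint speeds; "joint_efforts": joint torques, N m; "tcp_pos": TCP position; "ee_rot": TCP orientation; "contact_force": force on the tool from outside, world axes, zero at the start; "ft_torque": the same for the moment, N m; "grip_width": finger opening in m; "gripper_force": force on a finger pad.
Only numpy, scipy, OpenCV 4.12 (cv2) and the standard library are available. Lean on these libraries where they do the work, as an engineer would, in place of code of your own. Each camera call takes 0.05 s, during which the arm holds its last target. There are 200 camera calls.

## Working session

There is one attempt and no reset: what is moved stays moved. The work goes in short steps, Python scripts to look and compute and a tool call to move; the robot and the scene stay as the last step left them, time stands still between calls to the robot, and variables do not carry over. Pictures are saved under pics/ and viewed, at most 10 in all, crops included, and the job is handed in when it is done.

Besides the shell and the picture viewer there is one more tool, called by a JSON object that holds its "op" and its "data", one argument or row to a line. arm_command: Moves the arm, as the interface text tells. Its arguments: {"type":"object","properties":{"offset":{"type":"array","items":{"type":"array","items":{"type":"number","minimum":-1,"maximum":1}}},"turn":{"type":"array","items":{"type":"number","minimum":-1,"maximum":1}},"grip":{"type":"number"},"squeeze":{"type":"number"}},"required":["offset","turn"]}

```bash
mkdir -p pics; ls; cat > h.py <<'E'
import numpy as np, cv2
from bench import robot
def cam(n):
    i=robot.camera_info(n); f=200/np.tan(np.radians(i["fov_y"])/2)
    K=np.array([[f,0,i["cx"]],[0,f,i["cy"]],[0,0,1]]); R=cv2.Rodrigues(np.array(i["rvec"],float))[0]
    return K,np.array(i["D"],float),R,np.array(i["tvec"],float).ravel()
def ray(c,px):
    K,D,R,t=c; u=cv2.undistortPoints(np.array(px,float).reshape(-1,1,2),K,D).reshape(-1,2)
    return -R.T@t, np.c_[u,np.ones(len(u))]@R
def plane(c,px,z):
    o,d=ray(c,px); return o+d*((z-o[2])/d[:,2])[:,None]
def proj(c,P):
    K,D,R,t=c; return cv2.projectPoints(np.array(P,float).reshape(-1,3),cv2.Rodrigues(R)[0],t,K,D)[0].reshape(-1,2)
def cloud(c,depth):
    v,u=np.mgrid[0:400,0:640]; px=np.c_[u.ravel(),v.ravel()]
    o,d=ray(c,px); return (o+d*depth.reshape(-1,1)).reshape(400,640,3)
E
python3 - <<'E'
from h import *
for n in("top","side","wrist"):
    c=cam(n); im,d=robot.read_camera(n); cv2.imwrite(f"pics/{n}0.png",im); np.savez(f"{n}0.npz",im=im,d=d,K=c[0],D=c[1],R=c[2],t=c[3]); print(n,-c[2].T@c[3],c[2][2],c[0][0,0],(d>0).mean())
print(robot.observe())
E
```

```text
pics
top [ 0.25153926 -0.00648193  1.39794745] [ 0.22373779  0.01132966 -0.97458352] 493.6057789252506 0.9959609375
side [0.10887254 0.93912491 0.94511597] [ 0.32958556 -0.68740644 -0.64718293] 433.6985016219351 0.99603515625
wrist [ 0.20628755 -0.56781411  0.38337272] [-0.25610858 -0.05810418 -0.96490015] 343.45084959787965 0.9960078125
{'t': 0.15, 'joint_pos': array([-8.01390014e+01,  5.25398160e+00,  7.05655589e+01,  1.09138847e-04,
        1.04267335e+02, -3.24911031e+00]), 'joint_vel': array([ 0.09812681, -0.0893461 , -0.20112953, -0.00737758, -0.00416071,
        0.00755751]), 'joint_efforts': array([ 1.66325084e-03, -4.47046244e+01, -4.06907272e+01,  6.99185394e-02,
        2.75107630e-02, -1.17207696e-04]), 'tcp_pos': array([ 0.13604958, -0.58414012,  0.2217631 ]), 'ee_rot': array([-1.79913270e+02, -5.02952212e-03,  1.31101319e+01]), 'contact_force': array([-0.56210882,  0.46815896, -0.05666975]), 'ft_torque': array([-0.03639553,  0.02948721, -0.01812652]), 'gripper_force': 0.0, 'grip_width': 0.0875539743950292}
```

View pics/top0.png

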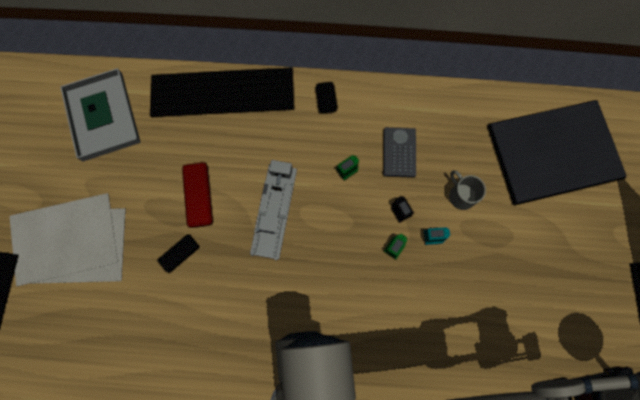

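View pics/side0.png

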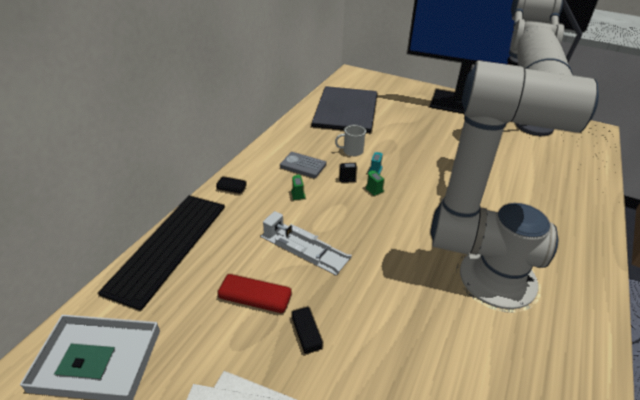

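The top view shows the black pack at about (402,208). The white charger runs from its mouth near (265,255) to its buffer near (282,168). The side view shows the pack at (348,172) and the charger from (342,262) to (272,225). The green and turquoise look-alikes stand around the pack.

```bash
python3 - <<'E'
from h import *
a=np.load("top0.npz");s=np.load("side0.npz")
ct=(a["K"],a["D"],a["R"],a["t"]);cs=(s["K"],s["D"],s["R"],s["t"])
def crop(im,u0,u1,v0,v1,S): return cv2.resize(im[v0:v1,u0:u1],None,fx=S,fy=S,interpolation=cv2.INTER_CUBIC)
A=crop(a["im"],245,305,155,265,5); B=crop(a["im"],380,425,185,225,6)
C=crop(s["im"],255,355,205,275,4); Dd=crop(s["im"],330,390,145,200,5)
H=np.zeros((600,800,3),np.uint8)
H[:550,:300]=A;H[:240,300:570]=B;H[:275,575:800]=Dd[:,:225];H[300:580,310:710]=C
cv2.imwrite("pics/crop0.png",cv2.convertScaleAbs(H,alpha=1.6))
P=cloud(ct,a["d"]); 
for (u,v) in [(402,208),(402,203),(405,212),(280,168),(265,254),(272,210),(300,300)]: print(u,v,P[v,u].round(4))
Q=cloud(cs,s["d"])
for (u,v) in [(348,168),(348,176),(272,225)]: print(u,v,Q[v,u].round(4))
# cloud of pack top
for nm,X in(("top",P),("side",Q)):
    m=(abs(X[...,0]-P[205,402,0])<.07)&(abs(X[...,1]-P[205,402,1])<.07)&(X[...,2]>.05)
    q=X[m]; print(nm,m.sum(),q.mean(0) if m.sum() else 0, q[:,2].max() if m.sum() else 0)
    if m.sum()>8: print(cv2.minAreaRect((q[:,:2]*1000).astype(np.float32)))
E
```

```text
402 208 [ 0.5571 -0.2128  0.0661]
402 203 [ 0.5714 -0.2125  0.0654]
405 212 [ 0.5474 -0.2223  0.0611]
280 168 [0.6509 0.1342 0.0607]
265 254 [0.4119 0.161  0.0038]
272 210 [0.5394 0.152  0.0079]
300 300 [0.2907 0.0523 0.0039]
348 168 [ 0.5573 -0.2038  0.0602]
348 176 [ 0.5566 -0.2075  0.0232]
272 225 [0.6439 0.1581 0.0528]
top 258 [ 0.56312524 -0.21617072  0.06127997] 0.06890613163038206
((564.8423461914062, -216.1656951904297), (60.99274444580078, 34.463584899902344), 31.363691329956055)
side 129 [ 0.56056681 -0.21439989  0.05959632] 0.06490816233879648
((540.4473876953125, -234.85690307617188), (117.8948974609375, 40.53954315185547), 35.04179382324219)
```

View pics/crop0.png

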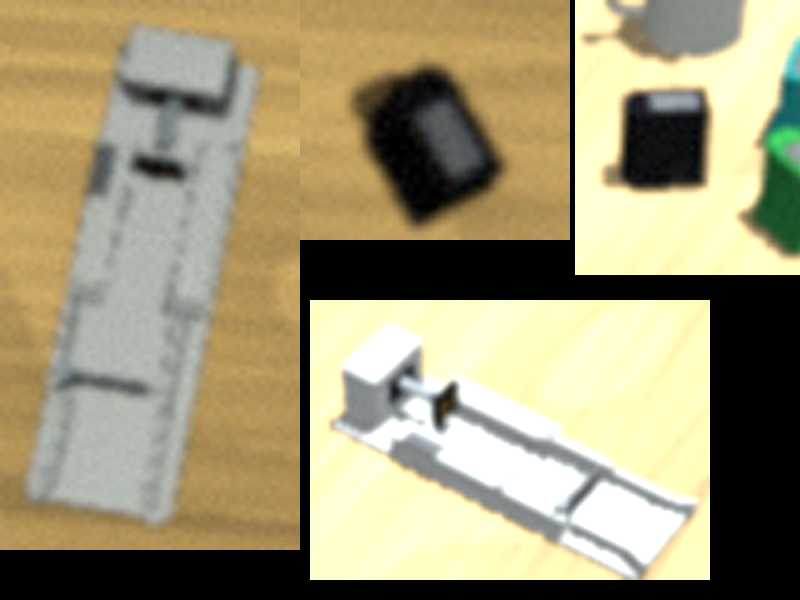

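The crop shows the pack's long axis pointing up-left to down-right in the top view. The charger's mouth is at the bottom, the buffer at the top, and the flap across the lane. I can't tell yet which end is the contact end, so I'll bring the wrist camera in.

{"op": "arm_command", "data": {
  "offset": [
    [0.88,-0.515,0],
    [0.88,-0.515,0],
    [0.88,-0.515,0],
    [0.88,-0.515,0],
    [0.88,-0.515,0],
    [0.88,-0.515,0],
    [0.88,-0.515,0],
    [0.88,-0.515,0],
    [0.88,-0.515,0],
    [0.88,-0.515,0],
    [0.88,-0.515,0],
    [0.88,-0.515,0]
  ],
  "turn": [0,0,0,0,0,0,0,0,0,0,0,0]
}}

```text
t: 1.15
tcp_pos: [0.4925, -0.246, 0.2224]
ee_rot: [-180.0, 0.0, 13.1]
contact_force: [0.8, -0.2, 0.4]
grip_width: 0.0878
gripper_force: 0.0
```

{"op": "arm_command", "data": {
  "offset": [
    [0,0,0],
    [0,0,0],
    [0,0,0],
    [0,0,0],
    [0,0,0]
  ],
  "turn": [-0.034,-0.034,-0.034,0,0]
}}

```text
t: 1.57
tcp_pos: [0.4913, -0.2477, 0.2223]
ee_rot: [-180.0, 0.0, 31.3]
contact_force: [-0.2, -0.1, 0.8]
grip_width: 0.088
gripper_force: 0.0
```

```bash
python3 - <<'E'
from h import *
o=robot.observe(); print(o["t"],o["tcp_pos"],o["ee_rot"])
c=cam("wrist"); im,d=robot.read_camera("wrist"); np.savez("w1.npz",im=im,d=d,K=c[0],D=c[1],R=c[2],t=c[3])
cv2.imwrite("pics/w1.png",im)
print(proj(c,[[.563,-.216,0.06]]))
X=cloud(c,d); m=(np.hypot(X[...,0]-.563,X[...,1]+.216)<.05)&(X[...,2]>.045)&(im.max(2)<140)
q=X[m]; print(m.sum(),np.percentile(q[:,2],[5,50,95]))
t=q[q[:,2]>.055]; print(cv2.minAreaRect((t[:,:2]*1000).astype(np.float32)))
E
```

```text
1.5667 [ 0.49134228 -0.24771904  0.22232204] [-1.79972004e+02  1.71774765e-02  3.12939318e+01]
[[332.8173325  101.30858145]]
3859 [0.06080095 0.06275293 0.38403269]
((557.185791015625, -222.70765686035156), (83.0759048461914, 32.33488464355469), 31.233407974243164)
```

View pics/w1.png

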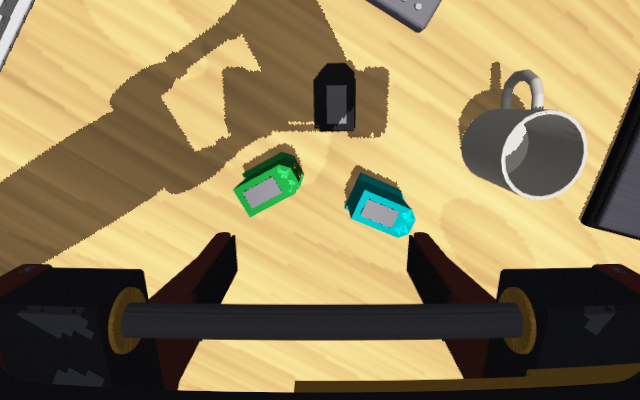

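The wrist view shows the black pack at (334,97). Its bevelled contact end points up the image, which is tool +x at yaw 31°. The green and turquoise look-alikes at (268,185) and (380,205) are clear of the fingers.

```bash
python3 - <<'E'
from h import *
L=lambda n:(lambda a:(a["im"],a["d"],(a["K"],a["D"],a["R"],a["t"])))(np.load(n))
iw,dw,cw=L("w1.npz"); it,dt,ct=L("top0.npz")
X=cloud(cw,dw); m=(np.hypot(X[...,0]-.563,X[...,1]+.216)<.06)&(X[...,2]>.056)&(X[...,2]<.07)
q=X[m]; r=cv2.minAreaRect((q[:,:2]*1000).astype(np.float32)); print(m.sum(),q.mean(0),r,np.median(q[:,2]))
# label centroid both views
def lab(im,c,m0):
    g=im.astype(int); k=m0&(g.min(2)>45)&(g.max(2)-g.min(2)<25); v,u=np.nonzero(k); return np.array([u.mean(),v.mean()]),k.sum()
Xt=cloud(ct,dt); mt=(np.hypot(Xt[...,0]-.563,Xt[...,1]+.216)<.04)&(Xt[...,2]>.052)
a,na=lab(iw,cw,m); b,nb=lab(it,ct,mt); print(a,na,b,nb)
o1,d1=ray(cw,a); o2,d2=ray(ct,b); s=np.linalg.lstsq(np.c_[d1[0],-d2[0]],o2-o1,rcond=None)[0]
p1=o1+s[0]*d1[0];p2=o2+s[1]*d2[0];print("tri",p1,p2)
# sides of the top face in wrist view: contour by dark mask ray cast at .062
v,u=np.nonzero(m); w=plane(cw,np.c_[u,v],.062); th=np.radians(31.3); e=np.array([np.cos(th),np.sin(th)]);n=np.array([-e[1],e[0]])
for ax in(e,n): s=w[:,:2]@ax; print(s.min(),s.max(),(s.min()+s.max())/2)
se=w[:,:2]@e; sn=w[:,:2]@n; print("ctr",((se.min()+se.max())/2*e+(sn.min()+sn.max())/2*n))
# yaw from side-edges
for f in(np.min,np.max):
    bins=[(b,f(sn[(se>b)&(se<b+.004)])) for b in np.arange(se.min()+.002,se.max()-.016,.004)]
    print(np.degrees(np.arctan(np.polyfit(*zip(*bins),1)[0])))
# charger: top cloud
k=(abs(Xt[...,0]-.53)<.2)&(abs(Xt[...,1]-.145)<.08)&(it.astype(int).max(2)-it.astype(int).min(2)<30)&(it.min(2)>70)
n_,lb,st,_=cv2.connectedComponentsWithStats(k.astype(np.uint8)); i=1+st[1:,4].argmax(); q=Xt[lb==i]; print(st[i],cv2.minAreaRect((q[:,:2]*1000).astype(np.float32)))
E
```

```text
2311 [ 0.56722146 -0.21667811  0.06190425] ((567.5472412109375, -216.432861328125), (58.84938430786133, 32.33713912963867), 31.262269973754883) 0.06189447624422889
[336.41045752 104.64836601] 765 [404.57142857 207.71428571] 49
tri [ 0.56239595 -0.22058692  0.052609  ] [ 0.56143676 -0.22209169  0.05262921]
0.3431650857880739 0.4017614299662082 0.3724632578771411
-0.4957907747631361 -0.46362535853195835 -0.4797080666475472
ctr [ 0.56747203 -0.21638901]
0.5931814637583741
0.8918318267983523
[ 250  160   47  100 2605] ((540.1882934570312, 148.92367553710938), (87.56150817871094, 277.6414489746094), 83.5498275756836)
```

{"op": "arm_command", "data": {
  "offset": [
    [0.5,0.16,0.25],
    [0.5,0.16,0.25],
    [0,0,0],
    [0,0,0]
  ],
  "turn": [0,0,0,0]
}}

```text
t: 1.95
tcp_pos: [0.532, -0.2376, 0.2013]
ee_rot: [-179.9, 0.1, 31.4]
contact_force: [-1.3, -0.6, -0.0]
grip_width: 0.0879
gripper_force: 0.0
```

```bash
python3 - <<'E'
from h import *
o=robot.observe(); print(o["t"],o["tcp_pos"],o["ee_rot"])
c=cam("wrist"); im,d=robot.read_camera("wrist"); np.savez("w2.npz",im=im,d=d,K=c[0],D=c[1],R=c[2],t=c[3])
L=lambda n:(lambda a:(a["im"],a["d"],(a["K"],a["D"],a["R"],a["t"])))(np.load(n))
out=[]
for n in("w1.npz","w2.npz"):
    im,d,c=L(n); X=cloud(c,d); m=(np.hypot(X[...,0]-.567,X[...,1]+.216)<.05)&(X[...,2]>.056)&(X[...,2]<.07)
    q=X[m]; print(m.sum(),np.median(q[:,2]),cv2.minAreaRect((q[:,:2]*1000).astype(np.float32)))
    k=m.astype(np.uint8); h=max(cv2.findContours(k,0,2)[0],key=cv2.contourArea); M=cv2.moments(h); out.append((c,[M["m10"]/M["m00"],M["m01"]/M["m00"]]))
(o1,d1),(o2,d2)=[ray(c,p) for c,p in out]; s=np.linalg.lstsq(np.c_[d1[0],-d2[0]],o2-o1,rcond=None)[0]
print("tri",o1+s[0]*d1[0],o2+s[1]*d2[0])
E
```

```text
1.95 [ 0.53199765 -0.23764808  0.20129007] [-1.79871150e+02  8.82967219e-02  3.13879797e+01]
2311 0.06189447624422889 ((567.5472412109375, -216.432861328125), (58.84938430786133, 32.33713912963867), 31.262269973754883)
2397 0.06187078887610581 ((567.1461181640625, -216.26751708984375), (59.221561431884766, 31.39302635192871), 32.08879852294922)
tri [ 0.56734759 -0.21653381  0.06294051] [ 0.56731532 -0.21640856  0.0629366 ]
```

{"op": "arm_command", "data": {
  "offset": [
    [0.515,0,0.4],
    [0.515,0,0.4],
    [0,0,0.6],
    [0,0,0.6],
    [0,0,0.6],
    [0,0,0.6],
    [0,0,0.4],
    [0,0,0.4],
    [0,0,0.28],
    [0,0,0],
    [0,0,0]
  ],
  "turn": [-0.003,0,0,0,0,0,0,0,0,0,0]
}}

```text
t: 2.92
tcp_pos: [0.5669, -0.2165, 0.0318]
ee_rot: [-180.0, 0.0, 32.0]
contact_force: [0.8, 0.4, 1.6]
grip_width: 0.0879
gripper_force: 0.0
```

{"op": "arm_command", "data": {
  "offset": [
    [0,0,0],
    [0,0,0],
    [0,0,0],
    [0,0,0],
    [0,0,0],
    [0,0,0],
    [0,0,0],
    [0,0,0]
  ],
  "turn": [0,0,0,0,0,0,0,0],
  "grip": 20,
  "squeeze": 25
}}

```text
t: 3.58
tcp_pos: [0.5672, -0.2162, 0.0314]
ee_rot: [-180.0, 0.0, 32.0]
contact_force: [0.1, -0.2, -0.1]
grip_width: 0.0379
gripper_force: 0.0
```

{"op": "arm_command", "data": {
  "offset": [
    [0,0,0],
    [0,0,0],
    [0,0,0],
    [0,0,0],
    [0,0,0],
    [0,0,-0.2],
    [0,0,-0.6],
    [0,0,-0.8],
    [0,0,-0.8],
    [0,0,-0.8],
    [0,0,-0.8],
    [0,0,-0.25]
  ],
  "turn": [0,0,0,0,0,0,0,0,0,0,0,0]
}}

```text
t: 4.58
tcp_pos: [0.5683, -0.2165, 0.2078]
ee_rot: [179.6, -0.2, 32.0]
contact_force: [0.2, -0.5, -2.6]
grip_width: 0.0317
gripper_force: 25.0
```

{"op": "arm_command", "data": {
  "offset": [
    [0.194,-0.6,0],
    [0.194,-0.901,0],
    [0.194,-0.901,0],
    [0.194,-0.901,0],
    [0.194,-0.901,0],
    [0.194,-0.901,0],
    [0.194,-0.901,0],
    [0.194,-0.901,0],
    [0.194,-0.901,0],
    [0.194,-0.901,0],
    [0.194,-0.901,0],
    [0,-0.3,0]
  ],
  "turn": [0,0,0,0,0,0,0,0,0,0,0,0]
}}

```text
t: 5.58
tcp_pos: [0.4273, 0.169, 0.2001]
ee_rot: [-179.8, 0.1, 32.2]
contact_force: [0.2, 0.6, -3.6]
grip_width: 0.0318
gripper_force: 25.0
```

{"op": "arm_command", "data": {
  "offset": [
    [0,0,0],
    [0,0,0],
    [0,0,0],
    [0,0,0],
    [0,0,0],
    [0,0,0],
    [0,0,0],
    [0,0,0],
    [0,0,0]
  ],
  "turn": [0.0356,0.0356,0.0356,0.0356,0.0356,0.0356,0,0,0]
}}

```text
t: 6.33
tcp_pos: [0.4292, 0.1651, 0.2007]
ee_rot: [180.0, 0.1, -6.3]
contact_force: [0.3, 0.2, -3.7]
grip_width: 0.0318
gripper_force: 25.0
```

```bash
python3 - <<'E'
from h import *
o=robot.observe(); print(o["t"],o["tcp_pos"],o["ee_rot"],o["contact_force"])
c=cam("wrist"); im,d=robot.read_camera("wrist"); np.savez("w3.npz",im=im,d=d,K=c[0],D=c[1],R=c[2],t=c[3])
cv2.imwrite("pics/w3.png",im)
E
```

```text
6.3333 [0.42923383 0.16512185 0.20072214] [ 1.79974221e+02  6.59491517e-02 -6.25259910e+00] [ 0.33496448  0.18975779 -3.74492474]
```

View pics/w3.png

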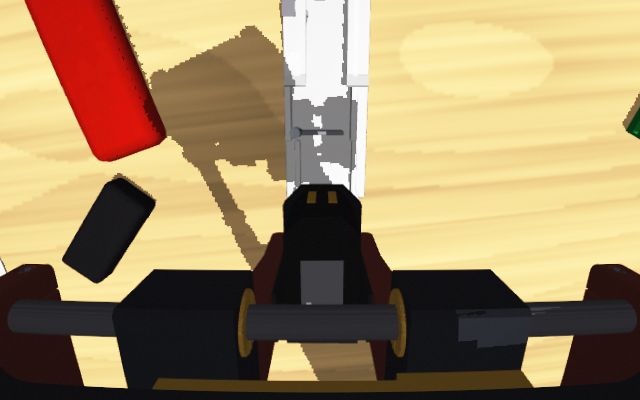

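The wrist view shows the shut flap as a dark bar from (293,131) to (343,131). The guides lie below it, the nest starts at about row 85, and the held pack has its brass end facing up the image towards the charger.

```bash
python3 - <<'E'
from h import *
L=lambda n:(lambda a:(a["im"],a["d"],(a["K"],a["D"],a["R"],a["t"])))(np.load(n))
th=np.radians(-6.45); e=np.array([np.cos(th),np.sin(th)]); n=np.array([-e[1],e[0]]); O=np.array([.477,.156])
for f in("w3.npz","top0.npz"):
    im,d,c=L(f); X=cloud(c,d); P=X.reshape(-1,3); I=im.reshape(-1,3).astype(int)
    x=(P[:,:2]-O)@e*1e3; y=(P[:,:2]-O)@n*1e3; z=P[:,2]*1e3
    near=(abs(y)<60)&(x>-90)&(x<215)&(z<75)
    white=near&(I.max(1)-I.min(1)<30)
    print(f)
    for b in range(-85,210,10 if f[0]=="w" else 20):
        w=white&(x>=b)&(x<b+10)&(z>3)
        if w.sum()<6: continue
        # height profile
        pr=[]
        for yy in range(-45,46,6):
            k=near&(x>=b)&(x<b+10)&(abs(y-yy)<3); pr.append(int(np.median(z[k])) if k.sum() else -9)
        hi=w&(z>9)
        print(b,w.sum(),y[w].min().round(1),y[w].max().round(1),pr)
    # flap points: z>21, |x|<12
    k=near&(z>20)&(z<30)&(abs(x)<20); 
    if k.sum(): print("flap",k.sum(),np.percentile(x[k],[2,50,98]),np.percentile(y[k],[2,50,98]),np.percentile(z[k],[5,50,95]))
    k=near&(z>50)&(x>120)&(z<70); 
    if k.sum(): print("buf",k.sum(),np.percentile(x[k],[2,98]),np.percentile(y[k],[2,98]),np.median(z[k]))
E
```

```text
w3.npz
-75 38 -40.6 41.2 [0, 3, 16, -9, -9, -9, -9, -9, -9, -9, -9, -9, -9, -9, 5, 0]
-65 216 -41.5 41.0 [0, 5, 6, 16, 5, -9, -9, -9, -9, -9, -9, -9, 18, 5, 5, 0]
-55 713 -41.3 41.8 [0, 5, 5, 17, 5, 5, 5, 5, 5, 5, 5, 5, 16, 6, 5, 0]
-45 750 -41.0 41.6 [0, 5, 5, 17, 5, 5, 5, 5, 5, 5, 5, 5, 16, 6, 5, 0]
-35 756 -41.5 41.4 [0, 5, 5, 16, 5, 5, 5, 5, 5, 5, 5, 5, 16, 5, 5, 0]
-25 797 -41.2 42.3 [0, 5, 5, 16, 5, 5, 5, 5, 5, 5, 5, 5, 16, 5, 5, 0]
-15 737 -40.9 42.1 [0, 5, 5, 17, 5, 5, 5, 5, 5, 5, 5, 5, 7, 6, 6, 0]
-5 811 -41.5 40.0 [0, 5, 5, 23, 5, 6, 14, 23, 22, 14, 23, 23, 28, 29, 23, 0]
5 833 -41.4 39.7 [0, 5, 5, 23, 5, 5, 5, 5, 5, 5, 5, 5, 5, 6, 23, 0]
15 863 -40.9 40.2 [0, 5, 5, 23, 6, 5, 5, 5, 5, 5, 5, 5, 5, 6, 23, 0]
25 868 -41.4 40.2 [0, 5, 6, 23, 6, 5, 5, 5, 5, 5, 5, 5, 5, 6, 23, 0]
35 913 -41.2 40.0 [0, 5, 5, 23, 6, 5, 5, 5, 5, 5, 5, 5, 5, 8, 23, 0]
45 909 -39.1 39.9 [0, 25, 25, 25, 24, 5, 5, 5, 5, 5, 5, 24, 25, 24, 24, 0]
55 913 -39.3 39.5 [0, 23, 23, 23, 23, 5, 5, 5, 5, 5, 5, 23, 23, 23, 23, 0]
65 936 -38.9 39.5 [0, 23, 23, 23, 23, 5, 5, 5, 5, 5, 5, 23, 23, 23, 23, 0]
75 965 -38.
[... 1048 characters left out ...]
, 7, 7, 23, 25, 23, 21, 0]
95 91 -43.4 38.1 [0, 24, 23, 22, 23, 6, 4, 4, 5, 4, 9, 22, 24, 23, 20, 0]
115 126 -41.9 37.2 [-1, 24, 24, 23, 21, 17, 35, 16, 37, 24, 8, 23, 24, 24, 26, 0]
135 92 -41.2 38.1 [1, 21, 21, 23, 23, 5, 6, 35, 24, 4, 8, 24, 23, 23, 22, 1]
155 147 -42.7 37.9 [1, 3, 8, 12, 16, 21, 30, 40, 39, 24, 14, 17, 9, 4, 4, 0]
175 90 -42.0 40.2 [0, 3, 28, 55, 59, 57, 55, 58, 58, 58, 56, 56, 54, 9, 5, -1]
195 18 -41.2 37.3 [0, 4, 1, 53, 53, 56, 54, 59, 58, 56, 55, 56, 55, -9, 1, 0]
flap 63 [-8.59755044 -1.10908621 17.77347471] [-32.00162529  -0.77562033  37.30872982] [21.38410806 25.15249303 28.99559126]
buf 258 [163.4264583  196.79240026] [-31.44867468  26.64298652] 56.80837182713372
```

```bash
python3 - <<'E'
from h import *
L=lambda n:(lambda a:(a["im"],a["d"],(a["K"],a["D"],a["R"],a["t"])))(np.load(n))
th=np.radians(-6.45); e=np.array([np.cos(th),np.sin(th)]); n=np.array([-e[1],e[0]]); O=np.array([.477,.156])
im,d,c=L("w3.npz"); P=cloud(c,d).reshape(-1,3)
x=(P[:,:2]-O)@e*1e3; y=(P[:,:2]-O)@n*1e3; z=P[:,2]*1e3
def edges(x0,x1,zl,zh,lab):
    r=[]
    for b in np.arange(x0,x1,5):
        k=(x>=b)&(x<b+5)&(z>zl)&(z<zh)&(abs(y)<34)
        l=y[k&(y>0)]; rr=y[k&(y<0)]
        f=(x>=b)&(x<b+5)&(z<9)&(z>3)&(abs(y)<18+8*(x1<0)); 
        r.append([b+2.5,np.percentile(l,3) if len(l)>3 else np.nan,np.percentile(rr,97) if len(rr)>3 else np.nan])
    r=np.array(r); print(lab); print(r.round(1).tolist())
    for j in(1,2):
        o=~np.isnan(r[:,j]); p=np.polyfit(r[o,0],r[o,j],1); print(np.degrees(np.arctan(p[0])).round(2),p[1].round(2))
edges(-58,-12,14.5,20,"guides +-26"); edges(60,115,21,27,"lips +-19")
k=(z>21)&(z<28)&(y>-12)&(y<18)&(abs(x)<15); print("flap x",np.percentile(x[k],[3,50,97]),np.polyfit(y[k],x[k],1))
for yy in(24,-24,-36,36):
    k=(z>20)&(abs(y-yy)<3)&(x>30)&(x<70); print("nest start",yy,np.percentile(x[k],[0,3,6]))
k=(z>14)&(z<20)&(abs(abs(y)-28)<1.5)&(x<0)&(x>-90); print(np.percentile(x[k],[1,99]))
k=(z>20)&(abs(y+27)<2)&(x>-30)&(x<30); print("right wall start", np.percentile(x[k],[0,1,3]), np.percentile(y[(z>20)&(y<-15)&(y>-33)&(x>5)&(x<40)],[1,50,99]))
E
```

```text
guides +-26
[[-55.5, 27.3, -26.2], [-50.5, 26.3, -26.2], [-45.5, 27.1, -26.0], [-40.5, 27.1, -25.9], [-35.5, 26.9, -25.8], [-30.5, 26.9, -25.6], [-25.5, 26.8, -25.6], [-20.5, 26.8, -25.6], [-15.5, 26.7, -26.2], [-10.5, 26.7, -26.2]]
-0.37 26.65
0.17 -25.84
lips +-19
[[62.5, 19.8, -19.3], [67.5, 19.8, -19.3], [72.5, 19.7, -19.2], [77.5, 19.7, -19.1], [82.5, 19.7, -19.0], [87.5, 19.7, -18.9], [92.5, 19.7, -18.9], [97.5, 20.4, -19.5], [102.5, 19.5, -19.6], [107.5, 19.5, -19.5], [112.5, 19.4, -19.4]]
-0.25 20.08
-0.29 -18.81
flap x [-1.49419475  0.44799878  2.32286243] [-0.00225949  0.45549207]
nest start 24 [43.08088327 43.43172454 43.9945684 ]
nest start -24 [30.57764386 32.09366649 33.64813974]
nest start -36 [43.23535222 43.97763398 44.67898335]
nest start 36 [30.42345248 31.37343544 33.16759557]
[-60.98009168  -8.57481443]
right wall start [-29.96121233 -29.52652233 -29.27906876] [-29.73691699 -26.51400071 -23.69759706]
```

{"op": "arm_command", "data": {
  "offset": [
    [-0.55,0.028,0],
    [-0.55,0.028,0],
    [-0.55,0.027,0],
    [0,0,0.4],
    [0,0,0.6],
    [0,0,0.6],
    [0,0,0.6],
    [0,0,0.6],
    [0,0,0.5],
    [0,0,0.3],
    [0,0,0],
    [0,0,0]
  ],
  "turn": [0.0014,0,0,0,0,0,0,0,0,0,0,0]
}}

```text
t: 7.38
tcp_pos: [0.3634, 0.1694, 0.0575]
ee_rot: [180.0, 0.0, -6.6]
contact_force: [0.7, -0.3, -2.1]
grip_width: 0.0323
gripper_force: 25.0
```

```bash
cat > st.py <<'E'
from h import *
th=np.radians(-6.5); e=np.array([np.cos(th),np.sin(th)]); n=np.array([-e[1],e[0]]); O=np.array([.4774,.1563])
o=robot.observe(); p=o["tcp_pos"]; f=o["contact_force"]
print("t",o["t"],"x,y,z mm",(p[:2]-O)@e*1e3,(p[:2]-O)@n*1e3,p[2]*1e3,"rot",o["ee_rot"].round(2),"F",(f[:2]@e).round(2),(f[:2]@n).round(2),f[2].round(2),"grip",o["grip_width"])
E
python3 st.py; python3 - <<'E'
from h import *
c=cam("wrist"); im,d=robot.read_camera("wrist"); np.savez("w4.npz",im=im,d=d,K=c[0],D=c[1],R=c[2],t=c[3])
s,ds=robot.read_camera("side"); cv2.imwrite("pics/s4.png",np.vstack([cv2.resize(s[190:310,250:410],(640,480),interpolation=cv2.INTER_CUBIC)]))
cv2.imwrite("pics/w4.png",im)
E
```

```text
t 7.3833 x,y,z mm -114.71998648492624 0.132435760029037 57.53383730964645 rot [ 1.7998e+02  3.0000e-02 -6.6500e+00] F 0.7 -0.23 -2.14 grip 0.03233036466268039
```

View pics/w4.png

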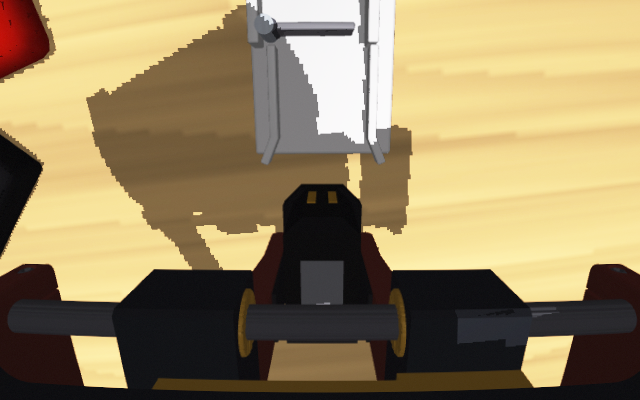

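The wrist view shows the pack nose at (322,185), centred between the guides (mouth about 268 to 378 at row 155), with the flap beyond. Next I lower to just above floor height and enter the mouth.

{"op": "arm_command", "data": {
  "offset": [
    [0,0,0.26],
    [0,0,0.2],
    [0,0,0],
    [0.25,0,0],
    [0.25,0,0],
    [0.25,0,0],
    [0.25,0,0],
    [0.25,0,0],
    [0.125,0,0],
    [0,0,0],
    [0,0,0]
  ],
  "turn": [0,0,0,0,0,0,0,0,0,0,0]
}}

```text
t: 8.4
tcp_pos: [0.4179, 0.163, 0.0388]
ee_rot: [180.0, 0.1, -6.7]
contact_force: [0.5, 0.8, -3.6]
grip_width: 0.0316
gripper_force: 25.0
```

```bash
python3 st.py
```

```text
t 8.4 x,y,z mm -59.8724705937625 -0.03694296842772562 38.81037180768526 rot [ 1.7999e+02  5.0000e-02 -6.7000e+00] F 0.43 0.83 -3.62 grip 0.03159783281104242
```

{"op": "arm_command", "data": {
  "offset": [
    [0,0,0.0125],
    [0,0,0.0125],
    [0,0,0],
    [0,0,0]
  ],
  "turn": [-0.0006,0,0,0]
}}

```text
t: 8.73
tcp_pos: [0.4179, 0.1632, 0.0381]
ee_rot: [-180.0, -0.0, -6.6]
contact_force: [0.4, -0.8, -2.3]
grip_width: 0.0317
gripper_force: 25.0
```

{"op": "arm_command", "data": {
  "offset": [
    [0,0,0.0125],
    [0,0,0],
    [0,0,0]
  ],
  "turn": [0,0,0]
}}

```text
t: 8.98
tcp_pos: [0.4181, 0.1631, 0.0375]
ee_rot: [180.0, 0.0, -6.6]
contact_force: [0.4, 0.3, -2.8]
grip_width: 0.0317
gripper_force: 25.0
```

{"op": "arm_command", "data": {
  "offset": [
    [0,0,0.0125],
    [0,0,0],
    [0,0,0]
  ],
  "turn": [0,0,0]
}}

```text
t: 9.23
tcp_pos: [0.4183, 0.1631, 0.0373]
ee_rot: [-180.0, -0.0, -6.6]
contact_force: [-1.3, -0.7, 0.8]
grip_width: 0.0314
gripper_force: 25.0
```

{"op": "arm_command", "data": {
  "offset": [
    [0,0,0.0125],
    [0,0,0],
    [0,0,0]
  ],
  "turn": [0,0,0]
}}

```text
t: 9.48
tcp_pos: [0.4183, 0.1631, 0.0373]
ee_rot: [-180.0, -0.0, -6.6]
contact_force: [-3.9, -1.0, 5.9]
grip_width: 0.032
gripper_force: 25.0
```

{"op": "arm_command", "data": {
  "offset": [
    [0,0,-0.02],
    [0.1,0,0],
    [0.1,0,0],
    [0.1,0,0],
    [0.1,0,0],
    [0.1,0,0],
    [0.1,0,0],
    [0.1,0,0],
    [0.1,0,0],
    [0.1,0,0],
    [0.1,0,0],
    [0.1,0,0]
  ],
  "turn": [0,0,0,0,0,0,0,0,0,0,0,0]
}}

```text
t: 10.48
tcp_pos: [0.4603, 0.1584, 0.0376]
ee_rot: [180.0, 0.3, -6.6]
contact_force: [-16.7, 1.9, 15.0]
grip_width: 0.0313
gripper_force: 25.0
```

```bash
python3 st.py
```

```text
t 10.4833 x,y,z mm -17.20114872668065 0.18660385379246172 37.61186255223775 rot [180.     0.29  -6.55] F -16.85 -0.02 15.05 grip 0.03126762998479492
```

Force is too high, so I'm backing off a little and lifting slightly to see why.

{"op": "arm_command", "data": {
  "offset": [
    [-0.1,0,-0.015],
    [0,0,0],
    [0,0,0]
  ],
  "turn": [0,0,0]
}}

```text
t: 10.73
tcp_pos: [0.458, 0.1577, 0.0376]
ee_rot: [179.9, 0.0, -6.6]
contact_force: [-2.9, -3.5, 1.3]
grip_width: 0.0318
gripper_force: 25.0
```

```bash
python3 st.py; python3 - <<'E'
from h import *
c=cam("wrist"); im,d=robot.read_camera("wrist"); np.savez("w5.npz",im=im,d=d,K=c[0],D=c[1],R=c[2],t=c[3])
s,ds=robot.read_camera("side")
H=np.zeros((600,640,3),np.uint8); H[:280]=cv2.resize(im[0:210,80:560],(640,280)); H[280:600]=cv2.resize(s[205:285,240:400],(640,320),interpolation=cv2.INTER_CUBIC)
cv2.imwrite("pics/c5.png",H)
E
```

```text
t 10.7333 x,y,z mm -19.471474849269434 -0.7910744592351655 37.592497795415376 rot [ 1.7991e+02  1.0000e-02 -6.6100e+00] F -2.47 -3.77 1.26 grip 0.031774112408842856
```

View pics/c5.png

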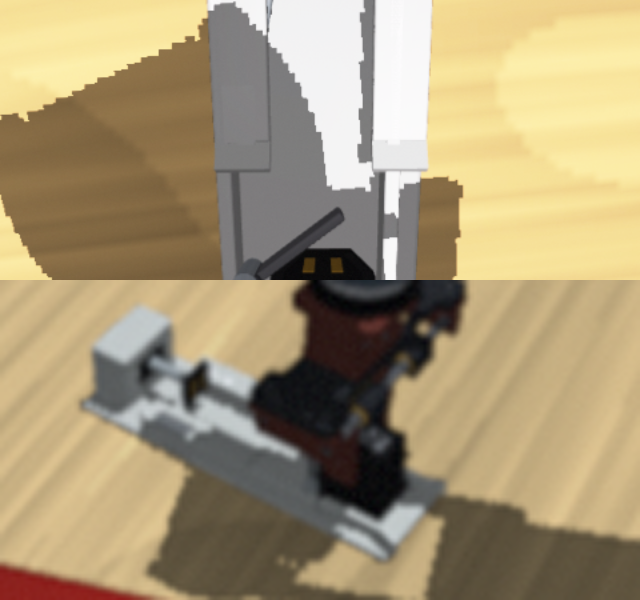

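The upper crop shows the flap swung partly open in front of the nose, as it should be, with the pack centred. The lower crop shows the arm holding the pack in the entry. The force was mostly floor pressure, so I'll ride slightly higher and go slower.

{"op": "arm_command", "data": {
  "offset": [
    [0,0,-0.015],
    [0.05,0,0],
    [0.05,0,0],
    [0.05,0,0]
  ],
  "turn": [0,0,0,0]
}}

```text
t: 11.17
tcp_pos: [0.4615, 0.1584, 0.0379]
ee_rot: [-180.0, 0.4, -6.5]
contact_force: [-15.1, -0.4, 6.4]
grip_width: 0.0319
gripper_force: 25.0
```

{"op": "arm_command", "data": {
  "offset": [
    [0.05,0,0],
    [0.05,0,0],
    [0.05,0,0]
  ],
  "turn": [0,0,0]
}}

```text
t: 11.42
tcp_pos: [0.4675, 0.1578, 0.039]
ee_rot: [180.0, 0.3, -6.5]
contact_force: [-15.1, -1.1, 10.3]
grip_width: 0.0321
gripper_force: 25.0
```

```bash
python3 st.py; python3 - <<'E'
from h import *
th=np.radians(-6.5); e=np.array([np.cos(th),np.sin(th)]); n=np.array([-e[1],e[0]]); O=np.array([.4774,.1563])
c=cam("wrist"); im,d=robot.read_camera("wrist"); np.savez("w6.npz",im=im,d=d,K=c[0],D=c[1],R=c[2],t=c[3])
for f in("w3.npz","w4.npz","w5.npz","w6.npz"):
    a=np.load(f); X=cloud((a["K"],a["D"],a["R"],a["t"]),a["d"]).reshape(-1,3); x=(X[:,:2]-O)@e*1e3;y=(X[:,:2]-O)@n*1e3;z=X[:,2]*1e3
    k=(abs(x)<9)&(y>20)&(y<38)&(z<50)&(z>0)
    if k.sum(): print(f,"hinge",k.sum(),np.percentile(z[k],[50,90,99,100]).round(1))
    # pack top tilt, pixels in image cols 300-345, rows 205-300
    P=cloud((a["K"],a["D"],a["R"],a["t"]),a["d"])[205:258,303:342].reshape(-1,3); px=(P[:,:2]-O)@e; py=(P[:,:2]-O)@n
    A=np.c_[px-px.mean(),py-py.mean(),np.ones(len(px))]; s=np.linalg.lstsq(A,P[:,2],rcond=None)[0]; print(f,"slope deg x,y",np.degrees(s[:2]).round(2),"z",s[2]*1e3,"x range",px.min()*1e3,px.max()*1e3)
cv2.imwrite("pics/w6.png",im)
E
```

```text
t 11.4167 x,y,z mm -9.959037101925395 0.3318463758756431 39.04463923103561 rot [180.     0.35  -6.52] F -14.92 -2.79 10.29 grip 0.0321408573998165
w3.npz hinge 341 [22.9 29.7 30.8 31.5]
w3.npz slope deg x,y [12.5   0.28] z 229.56483975333734 x range -37.42086467896201 23.371312876126762
w4.npz hinge 1235 [23.3 29.9 30.9 31.9]
w4.npz slope deg x,y [26.62  0.34] z 86.66151753430331 x range -103.22436088467623 -42.58808902090604
w5.npz hinge 1236 [23.5 30.2 47.4 49.6]
w5.npz slope deg x,y [25.33  0.67] z 66.10967502083678 x range -8.140140745644338 52.587920232257325
w6.npz hinge 1146 [24.1 30.5 48.9 49.9]
w6.npz slope deg x,y [6.28 1.34] z 63.45367879049239 x range 1.3195253765435058 63.07271685565296
```

View pics/w6.png

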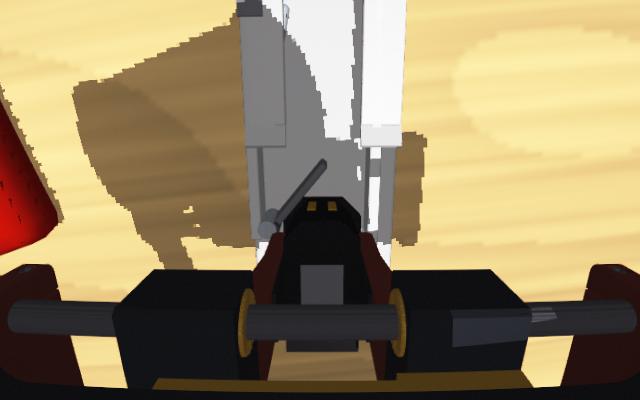

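The flap is about half open at (320,165). The pack's nose in the image has moved from row 185 to row 197, so the pack has slipped or pitched in the grip. I'll measure that.

```bash
python3 - <<'E'
from h import *
th=np.radians(-6.5); e=np.array([np.cos(th),np.sin(th)]); n=np.array([-e[1],e[0]]); O=np.array([.4774,.1563])
for f,tx,tz in(("w3.npz",-48.9,200.7),("w4.npz",-114.7,57.5),("w5.npz",-19.5,37.6),("w6.npz",-10,39)):
    a=np.load(f); X=cloud((a["K"],a["D"],a["R"],a["t"]),a["d"])[180:268,284:360]; x=((X[...,:2]-O)@e*1e3-tx);y=(X[...,:2]-O)@n*1e3;z=X[...,2]*1e3-tz
    k=(z>22)&(z<42)&(abs(y)<14); A=np.c_[x[k],y[k],np.ones(k.sum())]
    for _ in range(4):
        s=np.linalg.lstsq(A,z[k],rcond=None)[0]; r=z-(s[0]*x+s[1]*y+s[2]); k=k&(abs(r)<2); A=np.c_[x[k],y[k],np.ones(k.sum())]
    print(f,k.sum(),"slope deg",np.degrees(s[:2]).round(2),"z at ctr",s[2].round(2),"x",np.percentile(x[k],[0,1,99,100]).round(1),"y mid",np.percentile(y[k],[1,99]).round(1))
E
```

```text
w3.npz 3047 slope deg [-1.72  0.14] z at ctr 30.89 x [ 7.1  7.8 29.9 30.3] y mid [-11.5  13.7]
w4.npz 3306 slope deg [-1.36 -0.14] z at ctr 30.8 x [ 6.9  7.6 29.8 30.4] y mid [-13.7  13.6]
w5.npz 3249 slope deg [-2.08 -0.19] z at ctr 30.83 x [ 7.   7.7 29.4 29.8] y mid [-13.7  13.6]
w6.npz 3050 slope deg [-6.5  -0.13] z at ctr 31.09 x [ 7.2  7.7 27.7 28.2] y mid [-13.6  13.7]
```

The pack pitched nose-down about 5° in the grip, because the flap pushes well below the pads, and its nose dug into the floor. I'll back out from the flap, set the pack down flat, and regrip a little lower, further back and harder.

{"op": "arm_command", "data": {
  "offset": [
    [-0.1,0,-0.02],
    [-0.13,0,0],
    [-0.13,0,0],
    [-0.13,0,0],
    [-0.13,0,0],
    [-0.13,0,0],
    [0,0,0],
    [0,0,0]
  ],
  "turn": [0,0,0,0,0,0,0,0]
}}

```text
t: 12.13
tcp_pos: [0.44, 0.1608, 0.0395]
ee_rot: [-180.0, -0.0, -6.6]
contact_force: [0.3, -0.2, -2.4]
grip_width: 0.032
gripper_force: 25.0
```

```bash
python3 st.py
```

```text
t 12.1333 x,y,z mm -37.639851054224174 0.2794600086716524 39.52670024803648 rot [-1.7997e+02 -5.0000e-02 -6.5600e+00] F 0.37 -0.2 -2.36 grip 0.031952761006693954
```

{"op": "arm_command", "data": {
  "offset": [
    [0,0,0.03],
    [0,0,0.025],
    [0,0,0]
  ],
  "turn": [0,0,0]
}}

```text
t: 12.38
tcp_pos: [0.4405, 0.1608, 0.039]
ee_rot: [-180.0, -0.1, -6.6]
contact_force: [-4.6, -0.6, 6.7]
grip_width: 0.032
gripper_force: 25.0
```

{"op": "arm_command", "data": {
  "offset": [
    [0,0,0],
    [0,0,0],
    [0,0,0],
    [0,0,0],
    [0,0,0],
    [-0.2,0,0.07],
    [0,0,0],
    [0,0,0]
  ],
  "turn": [0,0,0,0,0,0,0,0],
  "grip": 62
}}

```text
t: 13.05
tcp_pos: [0.4315, 0.1615, 0.0339]
ee_rot: [180.0, 0.0, -6.6]
contact_force: [-0.5, -0.3, 0.8]
grip_width: 0.0545
gripper_force: 0.0
```

```bash
python3 st.py; cat > pk.py <<'E'
from h import *
import sys
th=np.radians(-6.5); e=np.array([np.cos(th),np.sin(th)]); n=np.array([-e[1],e[0]]); O=np.array([.4774,.1563])
c=cam("wrist"); im,d=robot.read_camera("wrist"); np.savez(sys.argv[1]+".npz",im=im,d=d,K=c[0],D=c[1],R=c[2],t=c[3])
X=cloud(c,d)[100:268,284:360]; x=((X[...,:2]-O)@e*1e3);y=(X[...,:2]-O)@n*1e3;z=X[...,2]*1e3
k=(z>60)&(z<80)&(abs(y)<14)&(im[100:268,284:360].max(2)<120); A=np.c_[x[k],y[k],np.ones(k.sum())]
for _ in range(4):
    s=np.linalg.lstsq(A,z[k],rcond=None)[0]; r=z-(s[0]*x+s[1]*y+s[2]); k=k&(abs(r)<2); A=np.c_[x[k],y[k],np.ones(k.sum())]
print(k.sum(),"slope deg",np.degrees(s[:2]).round(2),"z",z[k].mean().round(2),"x",np.percentile(x[k],[1,99,100]).round(1),"y",np.percentile(y[k],[1,99]).round(1))
E
python3 pk.py w7
```

```text
t 13.05 x,y,z mm -46.21328879887223 -0.034571845105224146 33.929374644677125 rot [ 1.7999e+02  4.0000e-02 -6.5600e+00] F -0.47 -0.37 0.82 grip 0.054486823199616743
3302 slope deg [-1.29  0.17] z 67.66 x [-36.9 -15.8 -15.3] y [-13.6  13.6]
```

{"op": "arm_command", "data": {
  "offset": [
    [-0.17,0,-0.02],
    [0,0,0],
    [0,0,0]
  ],
  "turn": [0,0,0]
}}

```text
t: 13.35
tcp_pos: [0.4252, 0.1624, 0.0353]
ee_rot: [-180.0, -0.0, -6.6]
contact_force: [0.6, 0.4, -0.4]
grip_width: 0.0544
gripper_force: 0.0
```

```bash
python3 st.py;python3 pk.py w8
```

```text
t 13.35 x,y,z mm -52.58696724992601 0.11024143148989637 35.311866137546794 rot [-1.7999e+02 -2.0000e-02 -6.5700e+00] F 0.54 0.41 -0.42 grip 0.05442992501637542
4464 slope deg [-1.4   0.15] z 67.77 x [-43.8 -15.9 -15.5] y [-13.7  13.7]
```

{"op": "arm_command", "data": {
  "offset": [
    [0,0,0],
    [0,0,0],
    [0,0,0],
    [0,0,0],
    [0,0,0],
    [0,0,0],
    [0,0,0],
    [0,0,0],
    [0,0,-0.0125],
    [0,0,0],
    [0,0,0]
  ],
  "turn": [0,0,0,0,0,0,0,0,0,0,0],
  "grip": 20,
  "squeeze": 60
}}

```text
t: 14.32
tcp_pos: [0.4249, 0.1621, 0.0351]
ee_rot: [180.0, 0.1, -6.6]
contact_force: [-0.4, -0.8, -2.1]
grip_width: 0.0317
gripper_force: 60.0
```

{"op": "arm_command", "data": {
  "offset": [
    [0.1,0,0],
    [0.1,0,0],
    [0.1,0,0],
    [0.1,0,0],
    [0.1,0,0],
    [0.1,0,0],
    [0,0,0]
  ],
  "turn": [0,0,0,0,0,0,0]
}}

```text
t: 14.9
tcp_pos: [0.4493, 0.1593, 0.0352]
ee_rot: [180.0, 0.1, -6.6]
contact_force: [-2.9, 0.1, -2.7]
grip_width: 0.0317
gripper_force: 60.0
```

```bash
python3 st.py;python3 pk.py w9
```

```text
t 14.9 x,y,z mm -28.262773055109353 -0.2085013701831576 35.21704172383248 rot [ 1.7997e+02  7.0000e-02 -6.6000e+00] F -2.89 -0.21 -2.73 grip 0.031693138521191704
4422 slope deg [-1.53  0.14] z 67.8 x [-19.4   8.2   8.7] y [-13.6  13.7]
```

{"op": "arm_command", "data": {
  "offset": [
    [0.1,0,0],
    [0.1,0,0],
    [0.1,0,0],
    [0.1,0,0]
  ],
  "turn": [0,0,0,0]
}}

```text
t: 15.28
tcp_pos: [0.4638, 0.157, 0.0353]
ee_rot: [179.9, 0.2, -6.6]
contact_force: [-4.9, -3.7, -1.8]
grip_width: 0.0321
gripper_force: 60.0
```

{"op": "arm_command", "data": {
  "offset": [
    [0.1,0,0],
    [0.1,0,0],
    [0.1,0,0],
    [0.1,0,0]
  ],
  "turn": [0,0,0,0]
}}

```text
t: 15.62
tcp_pos: [0.4816, 0.1556, 0.0357]
ee_rot: [180.0, -0.0, -6.6]
contact_force: [-2.3, -1.1, -2.5]
grip_width: 0.0316
gripper_force: 60.0
```

```bash
python3 st.py;python3 pk.py w10
```

```text
t 15.6167 x,y,z mm 4.264483785488944 -0.24740681073418738 35.654115087925206 rot [ 1.7999e+02 -4.0000e-02 -6.6000e+00] F -2.19 -1.38 -2.45 grip 0.03162576896346386
4403 slope deg [-1.37  0.14] z 68.29 x [13.  40.7 41.1] y [-13.7  13.7]
```

{"op": "arm_command", "data": {
  "offset": [
    [0.1,0.01,0],
    [0.1,0,0],
    [0.1,0,0],
    [0.1,0,0],
    [0.1,0,0],
    [0.1,0,0]
  ],
  "turn": [0,0,0,0,0,0]
}}

```text
t: 16.17
tcp_pos: [0.5053, 0.1527, 0.0357]
ee_rot: [-180.0, -0.0, -6.6]
contact_force: [-0.7, -1.4, -2.9]
grip_width: 0.0314
gripper_force: 60.0
```

{"op": "arm_command", "data": {
  "offset": [
    [0.1,0,0],
    [0.1,0,0],
    [0.1,0,0],
    [0.1,0,0],
    [0.1,0,0]
  ],
  "turn": [0,0,0,0,0]
}}

```text
t: 16.58
tcp_pos: [0.525, 0.1503, 0.0356]
ee_rot: [-180.0, 0.0, -6.6]
contact_force: [-0.8, -0.8, -3.7]
grip_width: 0.0317
gripper_force: 60.0
```

```bash
python3 st.py;python3 pk.py w11
```

```text
t 16.5833 x,y,z mm 48.00053532789177 -0.5209251414332436 35.612007216661105 rot [-180.      0.     -6.58] F -0.7 -0.91 -3.67 grip 0.031733931332645966
4401 slope deg [-1.51  0.01] z 68.23 x [56.8 84.5 84.9] y [-13.7  13.6]
```

{"op": "arm_command", "data": {
  "offset": [
    [0.06,0,0.005],
    [0.06,0,0],
    [0.06,0,0],
    [0.06,0,0],
    [0.06,0,0],
    [0.06,0,0]
  ],
  "turn": [0,0,0,0,0,0]
}}

```text
t: 17.13
tcp_pos: [0.5391, 0.1487, 0.0354]
ee_rot: [180.0, 0.0, -6.6]
contact_force: [-1.4, -2.0, -2.9]
grip_width: 0.0316
gripper_force: 60.0
```

{"op": "arm_command", "data": {
  "offset": [
    [0.05,0,0],
    [0.05,0,0],
    [0.05,0,0],
    [0.05,0,0],
    [0.05,0,0],
    [0,0,0]
  ],
  "turn": [0,0,0,0,0,0]
}}

```text
t: 17.63
tcp_pos: [0.5483, 0.1468, 0.0352]
ee_rot: [179.9, 0.1, -6.6]
contact_force: [-4.1, -4.6, -1.6]
grip_width: 0.0316
gripper_force: 60.0
```

```bash
python3 st.py;python3 pk.py w12
```

```text
t 17.6333 x,y,z mm 71.5312058326477 -1.3831487934395823 35.22033261186622 rot [ 1.799e+02  1.100e-01 -6.610e+00] F -3.59 -5.05 -1.62 grip 0.031552152229802385
4411 slope deg [-1.57 -0.24] z 67.81 x [ 80.5 108.1 108.4] y [-13.7  13.6]
```

{"op": "arm_command", "data": {
  "offset": [
    [0.04,0,0],
    [0.04,0,0],
    [0.04,0,0],
    [0.04,0,0],
    [0,0,0]
  ],
  "turn": [0,0,0,0,0]
}}

```text
t: 18.1
tcp_pos: [0.5548, 0.1462, 0.0352]
ee_rot: [179.9, 0.1, -6.6]
contact_force: [-4.1, -3.2, -1.6]
grip_width: 0.0318
gripper_force: 60.0
```

{"op": "arm_command", "data": {
  "offset": [
    [0.025,0,0],
    [0.025,0,0],
    [0.025,0,0],
    [0,0,0]
  ],
  "turn": [0,0,0,0]
}}

```text
t: 18.43
tcp_pos: [0.5577, 0.1459, 0.0352]
ee_rot: [179.9, 0.1, -6.6]
contact_force: [-4.3, -2.5, -2.3]
grip_width: 0.0316
gripper_force: 60.0
```

```bash
python3 st.py;python3 pk.py w13; python3 - <<'E'
from h import *
a=np.load("w13.npz"); cv2.imwrite("pics/w13.png",cv2.resize(a["im"][0:240,160:480],None,fx=2,fy=2,interpolation=cv2.INTER_CUBIC))
E
```

```text
t 18.4333 x,y,z mm 80.97021037283248 -1.223066901485997 35.21111586600156 rot [ 1.7992e+02  1.0000e-01 -6.6000e+00] F -4.02 -3.01 -2.29 grip 0.0315510553008109
4395 slope deg [-1.56 -0.14] z 67.79 x [ 89.9 117.5 117.9] y [-13.7  13.6]
```

View pics/w13.png

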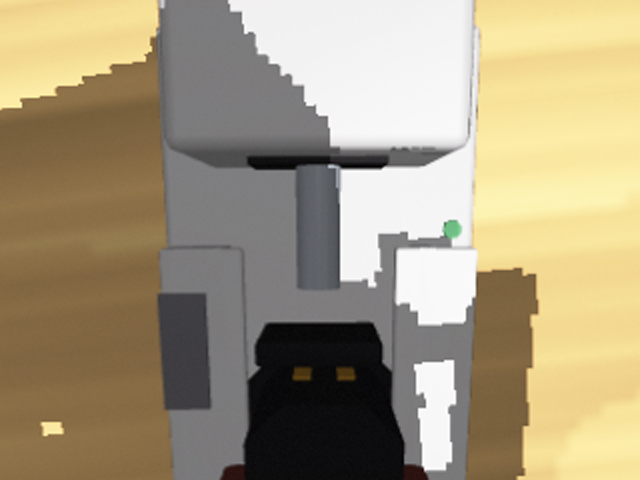

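The crop shows the pack nose just short of the black plate (plate at rows 325 to 362, nose from row 365). I'm now advancing in 1 mm steps and feeling for the force to rise above the drag of about 4 N.

{"op": "arm_command", "data": {
  "offset": [
    [0.025,0,0],
    [0.025,0,0],
    [0,0,0],
    [0,0,0]
  ],
  "turn": [0,0,0,0]
}}

```text
t: 18.82
tcp_pos: [0.5598, 0.1457, 0.0352]
ee_rot: [179.9, 0.1, -6.6]
contact_force: [-3.9, -4.0, -1.9]
grip_width: 0.0318
gripper_force: 60.0
```

{"op": "arm_command", "data": {
  "offset": [
    [0.025,0,0],
    [0,0,0],
    [0,0,0]
  ],
  "turn": [0,0,0]
}}

```text
t: 19.07
tcp_pos: [0.5609, 0.1457, 0.0352]
ee_rot: [179.9, 0.1, -6.6]
contact_force: [-3.4, -3.3, -2.6]
grip_width: 0.0314
gripper_force: 60.0
```

{"op": "arm_command", "data": {
  "offset": [
    [0.025,0,0],
    [0,0,0],
    [0,0,0]
  ],
  "turn": [0,0,0]
}}

```text
t: 19.32
tcp_pos: [0.5616, 0.1457, 0.0352]
ee_rot: [180.0, 0.1, -6.6]
contact_force: [-4.8, -2.9, -1.2]
grip_width: 0.0315
gripper_force: 60.0
```

{"op": "arm_command", "data": {
  "offset": [
    [0.025,0,0],
    [0,0,0],
    [0,0,0]
  ],
  "turn": [0,0,0]
}}

```text
t: 19.57
tcp_pos: [0.5624, 0.1456, 0.0352]
ee_rot: [179.9, 0.1, -6.6]
contact_force: [-6.3, -2.5, -1.3]
grip_width: 0.0316
gripper_force: 60.0
```

{"op": "arm_command", "data": {
  "offset": [
    [0.025,0,0],
    [0,0,0],
    [0,0,0]
  ],
  "turn": [0,0,0]
}}

```text
t: 19.82
tcp_pos: [0.5631, 0.1456, 0.0353]
ee_rot: [179.9, 0.1, -6.6]
contact_force: [-7.6, -3.1, -1.1]
grip_width: 0.0315
gripper_force: 60.0
```

{"op": "arm_command", "data": {
  "offset": [
    [0.025,0,0],
    [0,0,0],
    [0,0,0]
  ],
  "turn": [0,0,0]
}}

```text
t: 20.07
tcp_pos: [0.5639, 0.1455, 0.0353]
ee_rot: [179.9, 0.2, -6.6]
contact_force: [-9.5, -4.0, 1.2]
grip_width: 0.0318
gripper_force: 60.0
```

{"op": "arm_command", "data": {
  "offset": [
    [0.025,0,0],
    [0,0,0],
    [0,0,0]
  ],
  "turn": [0,0,0]
}}

```text
t: 20.32
tcp_pos: [0.5646, 0.1454, 0.0353]
ee_rot: [179.9, 0.2, -6.6]
contact_force: [-10.0, -4.7, 1.0]
grip_width: 0.0316
gripper_force: 60.0
```

{"op": "arm_command", "data": {
  "offset": [
    [0.02,0,0],
    [0,0,0],
    [0,0,0],
    [0,0,0]
  ],
  "turn": [0,0,0,0]
}}

```text
t: 20.65
tcp_pos: [0.5651, 0.1454, 0.0353]
ee_rot: [179.9, 0.3, -6.6]
contact_force: [-11.3, -3.0, 1.3]
grip_width: 0.0314
gripper_force: 60.0
```

{"op": "arm_command", "data": {
  "offset": [
    [0.025,0,0],
    [0,0,0],
    [0,0,0],
    [0,0,0]
  ],
  "turn": [0,0,0,0]
}}

```text
t: 20.98
tcp_pos: [0.5653, 0.1453, 0.0354]
ee_rot: [179.9, 0.4, -6.6]
contact_force: [-14.1, -3.3, 4.5]
grip_width: 0.0319
gripper_force: 60.0
```

```bash
python3 st.py;python3 pk.py w14
```

```text
t 20.9833 x,y,z mm 88.57716584234551 -0.9512014806528697 35.36903592607699 rot [179.92   0.36  -6.57] F -13.61 -4.92 4.47 grip 0.03188881850052945
4404 slope deg [-1.73 -0.16] z 67.84 x [ 97.6 125.2 125.6] y [-13.7  13.6]
```

{"op": "arm_command", "data": {
  "offset": [
    [0,0,0],
    [0,0,0],
    [0,0,0],
    [0,0,0],
    [0,0,0],
    [0,0,0],
    [0,0,0],
    [0,0,0],
    [0,0,0]
  ],
  "turn": [0,0,0,0,0,0,0,0,0]
}}

```text
t: 21.78
tcp_pos: [0.5653, 0.1453, 0.0354]
ee_rot: [179.9, 0.4, -6.6]
contact_force: [-14.8, -3.8, 3.9]
grip_width: 0.0318
gripper_force: 60.0
```

{"op": "arm_command", "data": {
  "offset": [
    [0,0,0],
    [0,0,0],
    [0,0,0],
    [0,0,0],
    [0,0,0],
    [0,0,0],
    [0,0,0],
    [0,0,0]
  ],
  "turn": [0,0,0,0,0,0,0,0],
  "grip": 62
}}

```text
t: 22.45
tcp_pos: [0.568, 0.1455, 0.0355]
ee_rot: [-180.0, -0.0, -6.6]
contact_force: [-0.6, -1.0, -0.5]
grip_width: 0.0542
gripper_force: 0.0
```

```bash
python3 st.py;python3 pk.py w15
```

```text
t 22.45 x,y,z mm 91.27955152342707 -0.49981783421969217 35.451923678878615 rot [-1.7999e+02 -1.0000e-02 -6.5800e+00] F -0.49 -1.04 -0.52 grip 0.054224444886599894
3690 slope deg [-1.24 -0.73] z 67.95 x [ 99.9 123.7 124.1] y [-13.7  13.6]
```

{"op": "arm_command", "data": {
  "offset": [
    [0,0,-0.2],
    [0,0,-0.5],
    [0,0,-0.8],
    [0,0,-0.8],
    [0,0,-0.8],
    [0,0,-0.8],
    [-0.6,0,-0.2],
    [-0.6,0,0],
    [-0.6,0,0],
    [-0.5,0,0],
    [0,0,0],
    [0,0,0]
  ],
  "turn": [0,0,0,0,0,0,0,0,0,0,0,0]
}}

```text
t: 23.5
tcp_pos: [0.4764, 0.1561, 0.2006]
ee_rot: [-180.0, -0.1, -6.5]
contact_force: [-0.1, -0.2, 0.3]
grip_width: 0.0549
gripper_force: 0.0
```

```bash
python3 st.py;python3 - <<'E'
from h import *
c=cam("wrist"); im,d=robot.read_camera("wrist")
th=np.radians(-6.5); e=np.array([np.cos(th),np.sin(th)]); n=np.array([-e[1],e[0]]); O=np.array([.4774,.1563])
X=cloud(c,d); x=((X[...,:2]-O)@e*1e3);y=(X[...,:2]-O)@n*1e3;z=X[...,2]*1e3
k=(z>63)&(z<75)&(x>40)&(x<150)&(abs(y)<30); print("pack",k.sum(),np.percentile(x[k],[0,1,99,100]),np.percentile(y[k],[1,99]))
k=(z>44)&(z<55)&(x>110)&(x<160)&(abs(y)<16); print("plate/rod",k.sum(),np.percentile(x[k],[0,2,50,98]) if k.sum() else 0)
k=(z>20)&(z<28)&(y>-14)&(y<15)&(abs(x)<50); print("flap",k.sum(),np.percentile(x[k],[2,50,98]) if k.sum() else 0)
cv2.imwrite("pics/w16.png",cv2.resize(im[0:300,160:480],None,fx=2,fy=2,interpolation=cv2.INTER_CUBIC))
E
```

```text
t 23.5 x,y,z mm -0.9277620774217216 -0.2891576354973639 200.62486839628252 rot [-1.7996e+02 -1.3000e-01 -6.5400e+00] F -0.08 -0.21 0.27 grip 0.05486547521237474
pack 2934 [ 62.94687135  63.80006406 122.77962262 123.6769527 ] [-16.4459967   15.35394365]
plate/rod 135 [123.88646846 124.28238689 127.66352825 129.34501427]
flap 145 [-2.03850503  0.12979597  1.78434022]
```

View pics/w16.png

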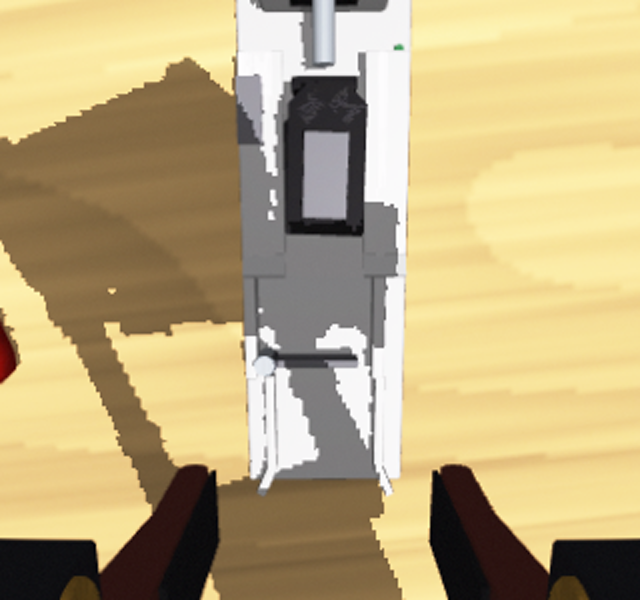

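The picture shows the pack in the nest with its nose against the plate (about (325,85)), and the flap lies shut across the lane behind it at (310,357). The gripper is clear, so I'm handing in.

```bash
python3 -c "
from bench import robot
print(robot.finish_job())"
```

```text
the job is handed in; nothing more can be done
None
```

The pack is home against the contact plate (held at its stop with about 10 N for over half a second), the flap is shut behind it and the arm is clear. On the first try the pack tipped nose-down in the grip at the flap, with up to about 17 N on the tool, so I backed it out and regripped it. I handed the job in at about 23.5 s, and no verdict came back.

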